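# Mix a capped reagent bottle in the hand-cranked inverter

## Task

Mix the amber bottle with the blue cap: without tipping it, stand it in the cradle of the hand-cranked inverter, let go, and turn the red crank handle all the way over so that the bottle is fully upside down. Keep it upside down for about two seconds, then crank it all the way back so that it stands upright in the cradle again. Leave the other bottles and everything else on the bench where they are.

Things in the scene. Friction and masses are not known exactly. Their poses are not given: they have to be found in the camera images.
- amber_bottle: the closed bottle to be mixed: amber body 56 mm diameter and 86 mm tall with a flat shoulder, neck 28 mm diameter from 86 to 108 mm, blue screw cap 38 mm diameter from 108 to 132 mm (its top); about 0.3 kg; origin at the centre of its underside, z towards the cap. It stands in the tray
- mixer: hand-cranked bottle inverter, fixed to the bench: grey base plate 170 x 160 x 8 mm with two white posts (115 mm tall, outer faces 60 mm either side of the middle in y) that carry the cradle on a horizontal axle along its y axis, 100 mm above the bench. Origin on the bench at the centre of the base; x from the cradle's open front (-x) to its back (+x), z up
- cradle (a joint): turn of the cradle about the axle: 0 = upright (stop), 3.14 = upside down (stop); growing, its top goes over towards the mixer's +x, so that the bottle lies on the back plate half way. Stiff enough (about 0.2 N m) to stay where it is left. The crank is fixed to the cradle and turns with it
- cradle_seat (a point): point on top of the cradle's floor where the centre of the bottle's underside belongs, 55 mm from the axle (45 mm above the bench when upright); axes turn with the cradle, equal to the mixer's at 0. Aluminium cradle, open at the front (-x) with flared sides, 66 mm clear between them, floor from x = -33 mm to the back plate's face at x = +33 mm
- neck_slot (a point): middle of the neck slot, 97.5 mm above the seat: a blue fork 5 mm thick (95 to 100 mm above the floor) on the cradle, slot 36 mm wide, open to the front with a flared mouth, closed 22 mm behind this point. It takes the bottle's neck between shoulder and cap: slide the bottle in from the front, its underside 1 to 7 mm above the floor. Nothing of the cradle is above the fork
- crank_grip (a point): middle of the round red crank handle: 18 mm diameter, 60 mm long, a sleeve that spins freely on its pin, parallel to the axle, 70 mm from it; with the cradle upright it is level with the axle on the mixer's -x side, 102 mm from the middle on the mixer's -y side, and goes over the top to the +x side as the cradle turns over
- tray: fixed grey tray with four closed containers, 200 x 200 mm, rim 16 mm high, floor 5 mm above the bench; origin at the centre of its underside; its places are at x, y = +-42.5 mm
- tall_bottle: white bottle, red cap, 60 mm diameter, 178 mm tall; bystander; origin at the centre of its underside, z up
- squat_jar: white jar, green lid, 68 mm diameter, 88 mm tall; bystander; origin at the centre of its underside
- clear_bottle: clear bottle with paper label and white cap, otherwise the same shape and size as the amber one; bystander; origin at the centre of its underside
- tip_box: blue pipette-tip box with clear lid, 85 x 122 x 72 mm; bystander; origin at the centre of its underside
- tube_rack: light-blue tube rack, 75 x 200 mm, 67 mm tall with its tubes; bystander; origin at the centre of its underside
- microplate: flat black and white well plate, 86 x 128 x 17 mm; bystander; origin at the centre of its underside
- pipette: white hand pipette lying on the bench, 242 mm long, 22 mm high; bystander; origin on the underside near its middle, x along it
Mind the look-alikes: they are no part of the job. What is shaped like the amber_bottle but purple is not meant.

How it is judged:
On the way, in this order (a step that is already met when the one before it is completed fails the run):
1. the amber bottle stands in the upright cradle and has been let go (x of amber_bottle in the frame of cradle_seat between -0.015 and 0.015 m and y of amber_bottle in the frame of cradle_seat between -0.012 and 0.012 m and z of amber_bottle in the frame of cradle_seat below 0.006 m and angle between amber_bottle's own z axis and vertical below 0.12 rad and value of joint cradle below 0.12 rad and contact force between the fingers and amber_bottle below 0.3 N), for 0.2 s.
2. the cradle is turned fully over with the bottle upside down in it, and stays so for 1.5 s (value of joint cradle above 2.95 rad and angle between amber_bottle's own z axis and vertical above 2.9 rad and distance between amber_bottle and cradle_seat below 0.03 m), for 1.5 s.
At the end, for the whole second after the job is handed in: the cradle is back upright (within 0.12 rad of its stop) and at rest, with the amber bottle standing in it, upright within 0.12 rad, on the cradle floor (within 6 mm) and within 15 mm (front to back) and 12 mm (sideways) of its seat, released and at rest (x of amber_bottle in the frame of cradle_seat between -0.015 and 0.015 m and y of amber_bottle in the frame of cradle_seat between -0.012 and 0.012 m and z of amber_bottle in the frame of cradle_seat below 0.006 m and angle between amber_bottle's own z axis and vertical below 0.12 rad and value of joint cradle below 0.12 rad and linear speed of amber_bottle below 0.02 m/s and velocity of joint cradle between -0.05 and 0.05 rad/s); the robot touches nothing.
It fails at once if the amber bottle is tipped by more than 0.6 rad outside the cradle (angle between amber_bottle's own z axis and vertical above 0.6 rad and distance between amber_bottle and cradle_seat above 0.05 m).
It fails at once if another container in the tray is moved by more than 30 mm or tipped by more than 0.5 rad (distance of any of tall_bottle, squat_jar, clear_bottle from where it was at the start of the episode above 0.03 m or angle between any of tall_bottle, squat_jar, clear_bottle's own z axis and vertical above 0.5 rad).
It fails at once if the tip box, tube rack, well plate or pipette is moved by more than 30 mm or tipped by more than 0.5 rad (distance of any of tip_box, tube_rack, microplate, pipette from where it was at the start of the episode above 0.03 m or angle between any of tip_box, tube_rack, microplate, pipette's own z axis and vertical above 0.5 rad).
It also fails if it takes over 67 s, if anything falls off the work surface, if the arm or the gripper's body presses on something with over 40 N, if the wrist force passes 120 N, or if a joint passes its speed limit or range.

## Robot

A 7-joint arm with a two-finger parallel gripper is mounted at the origin on the work surface. World frame = base frame: x ahead of the robot, y to its left, z up, the work surface at z = 0. Lengths are in m, angles in rad, forces in N, time in s.
With the tool pointing down it reaches from about 0.425 to 0.925 m from the base axis. Payload 6.8 kg.
Tool frame: the origin (TCP) lies at the very end of the fingers, on their centre line; the grasp point (between the pads) lies bot.grip_depth behind it (bot.grip_depth is the distance from the TCP to the grasp point, in m); z points along the fingers, y is the line along which they close (so a half turn about z gives the same grasp; the last joint's range is limited). The gripper opens to 85 mm and grips with 20 to 120 N. Pads are 22 mm wide; open, the fingers measure 114 mm over their backs; the gripper's body (76 mm by 85 mm) begins 54 mm behind the grasp point. The pads swing forward as they close: fully open they stand 13 mm farther back than shut.
Start: joints at [1.064, 0.477, 0.022, 1.555, -0.011, 1.109, -0.083], TCP at [0.262, -0.622, 0.231] pointing down, gripper open.
Joint ranges: [-2.96, 2.96], [-0.34, 2.1], [-1.41, 1.46], [0.24, 2.44], [-1.37, 4.51], [0.17, 1.92], [-2.96, 2.96]. Speed limits (rad/s): [2.39, 2.39, 3.14, 3.14, 3.14, 3.14, 3.14].

## Interface

Orientations are given as a unit quaternion [w, x, y, z].
In Python, from station import bot gives the robot as it stands.
- The arm moves only by the tool send_rows, never from a script. Its arguments are lists of equal length, an entry for each row: "slide": the shift along the tool's x, y, z in mm, a list of three; "roll": the turn about the tool's z in degrees; "claw": the opening, from 0 (shut) to 1 (fully open). A call has exactly 8 rows; each row is the pose to reach, as a shift and turn from the pose commanded when the call began, along the tool's axes at that moment; what a row does not reach only later rows make up. A row lasts 1/12 s, in which the tool goes at most 41.7 mm and 7.16 degrees, less where a joint would pass 70% of its speed; a pose out of reach is approached as far as the arm can. A call with a gripper value outside its range is refused whole. The fingers move at their own pace and stop on an object; "force" is the grip in N (left out, the last holds). Time passes only in rows, so rows that repeat a pose let the fingers close, or fill a call up. It gives the time, the measured TCP pose, the force, the opening and the grip force at its end, in the units of the state.
- bot.get_obs(): the state, without advancing time (a new reading comes with each control period).
- bot.read_camera(name): name is "side" or "top" or "wrist"; returns the picture (400x640x3 uint8, red, green, blue); there is no depth.
- bot.camera_model(name): a dict with "camera_matrix" (3x3 intrinsics, pixels), "D" ([k1, k2, p1, p2, k3] as OpenCV has them; the pictures are not rectified), "camera_from_world" (4x4, takes a point from world to camera coordinates). Camera axes: x right, y down, z forward; pixel columns grow to the right and rows downward; lengths in m; the calibration is good to about 2 mm. A picture is of the moment at which its call begins: read the wrist's pose just before it. camera_model takes no time and is no camera call; for the wrist camera it gives the pose at the moment of the call.
- bot.hand_in(): hands the job in; it is judged then, once.
The state is a dict: "t": time; "q": joint angles; "joint_vel": joint speeds; "joint_torque": joint torques, N m; "eef_pos": TCP position; "tool_rot": TCP orientation; "contact_force": force on the tool from outside, world axes, zero at the start; "torque": the same for the moment, N m; "gripper_width": opening from 0.0 (shut) to 1.0 (fully open); "grasp_force": force on a finger pad.
Only numpy, scipy, OpenCV 4.12 (cv2) and the standard library are available. Lean on these libraries where they do the work, as an engineer would, in place of code of your own. Each camera call takes 0.05 s, during which the arm holds its last target. There are 200 camera calls.

## Working session

There is one attempt and no reset: what is moved stays moved. The work goes in short steps, Python scripts to look and compute and a tool call to move; the robot and the scene stay as the last step left them, time stands still between calls to the robot, and variables do not carry over. Pictures are saved under pics/ and viewed, at most 10 in all, crops included, and the job is handed in when it is done.

Besides the shell and the picture viewer there is one more tool, called after "Call:" as a command line: name --pt "numbers of a row" for each row, then --argument value for the rest. send_rows: Moves the arm, as the interface text tells. Its arguments: {"type":"object","properties":{"slide":{"type":"array","items":{"type":"array","items":{"type":"number"}}},"roll":{"type":"array","items":{"type":"number"}},"claw":{"type":"array","items":{"type":"number"}},"force":{"type":"number"}},"required":["slide","roll","claw"]}

```bash
ls; mkdir -p pics; python3 - <<'E'
from station import bot
import cv2,numpy as np
o=bot.get_obs(); print(o['t'],o['eef_pos'],o['tool_rot'],bot.grip_depth)
for n in ['top','side']:
    im=bot.read_camera(n); cv2.imwrite(f'pics/{n}0.png',im[:,:,::-1])
    m=bot.camera_model(n); print(n,np.round(m['camera_matrix'],1).tolist(),m['D'],np.round(m['camera_from_world'],3).tolist())
E
```

```text
pics
0.0 [ 0.26186014 -0.62148382  0.23029202] [-9.03975342e-04  9.80187668e-01  1.98068832e-01 -2.37006761e-04] 0.0187
top [[479.9, 0.0, 322.6], [0.0, 479.9, 206.5], [0.0, 0.0, 1.0]] [-0.14220482  0.          0.          0.          0.        ] [[-0.015, -1.0, 0.0, 0.007], [-0.991, 0.015, -0.136, 0.576], [0.136, -0.002, -0.991, 1.461], [0.0, 0.0, 0.0, 1.0]]
side [[410.7, 0.0, 317.0], [0.0, 410.7, 200.5], [0.0, 0.0, 1.0]] [0.00633208 0.         0.         0.         0.        ] [[-0.882, -0.471, -0.013, 0.488], [-0.306, 0.593, -0.745, 0.254], [0.358, -0.653, -0.667, 1.053], [0.0, 0.0, 0.0, 1.0]]
```

View pics/top0.png

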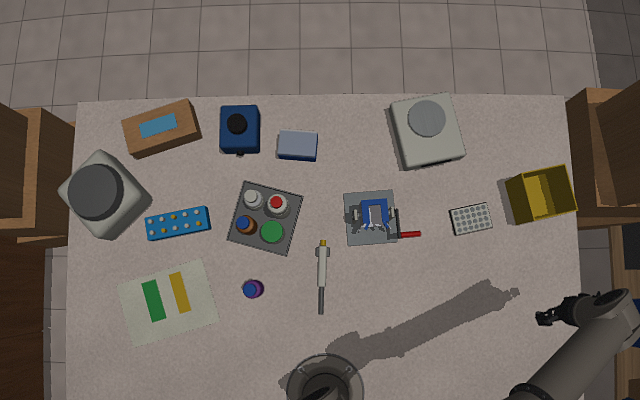

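View pics/side0.png

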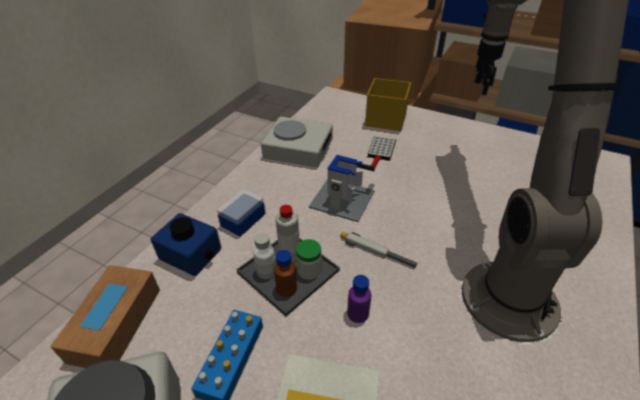

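The top view shows the amber bottle's blue cap in the tray at about (243,222) and the mixer at about (370,215), with the fork's mouth towards the robot. The red crank is at about (410,234), and the purple decoy is at (252,289). The side view agrees: the amber bottle is at (285,272).

```bash
cat > h.py <<'E'
import cv2,numpy as np
from station import bot
from scipy.spatial.transform import Rotation as R
def ray(n,uv,m=None):
    m=m or bot.camera_model(n)
    p=cv2.undistortPoints(np.array(uv,float).reshape(-1,1,2),m['camera_matrix'],m['D']).reshape(-1,2)
    T=m['camera_from_world']; c=-T[:3,:3].T@T[:3,3]
    return c,np.c_[p,np.ones(len(p))]@T[:3,:3]
def onz(n,uv,z,m=None):
    c,d=ray(n,uv,m); return c+d*((z-c[2])/d[:,2])[:,None]
def tri(a,ua,b,ub):
    (c1,d1),(c2,d2)=ray(a,ua),ray(b,ub); d1=d1[0];d2=d2[0]
    s=np.linalg.lstsq(np.c_[d1,-d2],c2-c1,rcond=None)[0]
    p,q=c1+s[0]*d1,c2+s[1]*d2; return (p+q)/2,np.linalg.norm(p-q)
def mask(im,lo,hi,box):
    h=cv2.cvtColor(im,cv2.COLOR_RGB2HSV); m=cv2.inRange(h,np.array(lo),np.array(hi))
    k=np.zeros_like(m); x0,y0,x1,y1=box; k[y0:y1,x0:x1]=255; return m&k
def blobs(m,amin=15):
    return [c for c in sorted(cv2.findContours(m,cv2.RETR_EXTERNAL,cv2.CHAIN_APPROX_NONE)[0],key=cv2.contourArea,reverse=True) if cv2.contourArea(c)>=amin]
def cen(c): M=cv2.moments(c); return np.array([M['m10']/M['m00'],M['m01']/M['m00']])
def tool():
    o=bot.get_obs(); q=o['tool_rot']; r=R.from_quat([q[1],q[2],q[3],q[0]]); return o,np.array(o['eef_pos']),r
def go(p,yawx=None):
    """mm shift in tool axes to TCP p; roll (deg) to bring tool x to world heading yawx (mod 180)"""
    o,e,r=tool(); s=r.inv().apply(np.array(p)-e)*1000; x=r.apply([1,0,0]); h=np.degrees(np.arctan2(x[1],x[0]))
    roll=None if yawx is None else (-(yawx-h)+90)%180-90
    print('t',o['t'],'tcp',e.round(4),'z',r.apply([0,0,1]).round(3),'head',h.round(1),'slide',s.round(1),'roll',roll)
E
python3 - <<'E'
from h import *
t=cv2.imread('pics/top0.png')[:,:,::-1].copy(); s=cv2.imread('pics/side0.png')[:,:,::-1].copy()
def show(n,im,lo,hi,box,z):
    for c in blobs(mask(im,lo,hi,box))[:3]:
        u=cen(c); r=cv2.minAreaRect(c); print(n,u.round(1),cv2.contourArea(c),np.round(r[1],1),onz('top' if im is t else 'side',[u],z)[0].round(4))
B=[(100,120,50),(125,255,255)]
show('cap top',t,*B,(228,205,262,245),.137)
show('cap side',s,*B,(270,245,300,270),.137)
show('fork top',t,*B,(345,185,400,240),.145)
show('fork side',s,*B,(320,145,370,180),.145)
for n,im,b in (('top',t,(395,222,425,245)),('side',s,(355,145,390,172))):
  for lo,hi in (((0,150,60),(8,255,255)),((172,150,60),(180,255,255))): show('red '+n,im,lo,hi,b,.1)
for n,im,b in (('amb',s,(270,262,300,300)),): show(n,im,(5,120,30),(20,255,200),b,.05)
# mixer crops
c=np.hstack([cv2.resize(t[180:260,335:430],None,fx=4.2,fy=4.2,interpolation=cv2.INTER_CUBIC),cv2.resize(s[145:225,300:390],None,fx=4.2,fy=4.2,interpolation=cv2.INTER_CUBIC)])
cv2.imwrite('pics/crop.png',c[:,:,::-1]); print(c.shape)
E
```

```text
cap top [242.3 222.2] 112.0 [12. 12.] [0.5204 0.234  0.137 ]
cap side [282.9 255.9] 141.0 [12. 14.] [0.5185 0.2366 0.137 ]
fork top [374.5 209.9] 343.5 [29.3 25.9] [ 0.5496 -0.1518  0.145 ]
fork side [341.6 164.7] 206.0 [29.8 15.8] [ 0.5457 -0.1484  0.145 ]
red top [410.2 233.7] 76.0 [ 5.1 19.3] [ 0.4821 -0.2619  0.1   ]
red side [375.6 160.3] 35.5 [ 5.4 11.5] [ 0.4822 -0.2748  0.1   ]
amb [285.4 279.9] 542.0 [32.4 21.2] [0.5152 0.2413 0.05  ]
(336, 777, 3)
```

View pics/crop.png

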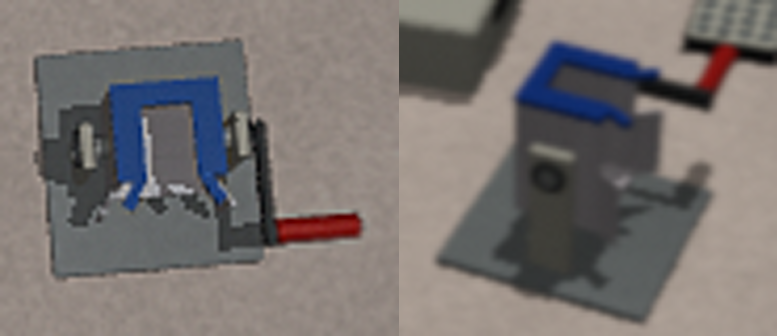

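The crop shows the fork opening towards the robot (down in the picture). The base plate corners are at crop (37,57), (240,40), (262,262) and (55,277). The post tops are at (87,145) and (241,133), and the red sleeve runs from (278,231) to (360,225).

```bash
python3 - <<'E'
from h import *
f=lambda L:[((x+.5)/4.2-.5+335,(y+.5)/4.2-.5+180) for x,y in L]
b=onz('top',f([(37,57),(240,40),(262,262),(55,277)]),.008)[:,:2]
print('base c',b.mean(0).round(4),'sides',[np.linalg.norm(b[i]-b[i-3]).round(4) for i in range(4)])
x=(b[0]+b[1]-b[2]-b[3]);y=(b[0]+b[3]-b[1]-b[2]);ax=np.degrees(np.arctan2(x[1],x[0]));ay=np.degrees(np.arctan2(y[1],y[0]))-90
p=onz('top',f([(87,145),(241,133)]),.115)[:,:2];d=p[0]-p[1];print('posts',p.mean(0).round(4),np.linalg.norm(d).round(4))
r=onz('top',f([(278,231),(360,225)]),.109)[:,:2];e=r[0]-r[1]
print('yaws base x,y, posts, red',ax,ay,*[np.degrees(np.arctan2(v[1],v[0]))-90 for v in (d,e)],'redlen',np.linalg.norm(e))
rc=onz('top',[(410.2,233.7)],.106)[0,:2]
for a in (4,5,6):
  a=np.radians(a);M=np.array([[np.cos(a),-np.sin(a)],[np.sin(a),np.cos(a)]]);print('mixer from crank',(rc-M@[-.070,-.102]).round(4))
print(tri('top',[(410.2,233.7)],'side',[(375.6,160.3)]),tri('top',[(242.3,222.2)],'side',[(282.9,255.9)]))
go([.52,.235,.3],5)
E
```

```text
base c [ 0.5438 -0.1521] sides [np.float64(0.1563), np.float64(0.1706), np.float64(0.1571), np.float64(0.1681)]
posts [ 0.5452 -0.1525] 0.1096
yaws base x,y, posts, red 3.5804663214894594 3.5984929040208016 3.604984841808502 3.131881430154607 redlen 0.05882025672627707
mixer from crank [ 0.5444 -0.1542]
mixer from crank [ 0.5425 -0.1531]
mixer from crank [ 0.5406 -0.1521]
(array([ 0.47944046, -0.26057439,  0.11066909]), np.float64(0.003976728987508465)) (array([0.52042804, 0.23436762, 0.1335991 ]), np.float64(0.00032771432166016075))
t 0.1 tcp [ 0.2619 -0.6216  0.2304] z [-0.001  0.001 -1.   ] head 22.8 slide [ 570.5 -689.2  -68.5] roll 17.849361119043422
```

Call:
send_rows --pt "30 -27 -15" --pt "65 -59 -30" --pt "100 -91 -45" --pt "130 -118 -55" --pt "160 -145 -65" --pt "190 -172 -75" --pt "220 -200 -85" --pt "245 -223 -95" --roll '[2,5,8,11,14,17,19,19.2]' --claw '[1,1,1,1,1,1,1,1]'

```text
t: 0.77
eef_pos: [0.3968, -0.3293, 0.3233]
tool_rot: [-0.0, 1.0, 0.031, -0.0]
contact_force: [0.1, -0.4, 0.8]
gripper_width: 1.004
grasp_force: 0.0
```

```bash
python3 -c "
from h import *
go([.46,-.153,.33],3.6)"
```

```text
t 0.7667 tcp [ 0.3968 -0.3293  0.3233] z [-0.001  0.    -1.   ] head 3.5 slide [  73.9 -172.1   -6.7] roll -0.05282965331642231
```

Call:
send_rows --pt "15 -35 -2" --pt "30 -70 -4" --pt "45 -105 -6" --pt "60 -140 -7" --pt "70 -165 -7" --pt "74 -172 -7" --pt "74 -172 -7" --pt "74 -172 -7" --roll '[0,0,0,0,0,0,0,0]' --claw '[1,1,1,1,1,1,1,1]'

```text
t: 1.43
eef_pos: [0.4592, -0.1559, 0.3299]
tool_rot: [0.0, 0.999, 0.032, -0.0]
contact_force: [-0.3, -0.6, 0.3]
gripper_width: 1.002
grasp_force: 0.0
```

```bash
python3 - <<'E'
from h import *
o=tool()[0];m=bot.camera_model('wrist'); im=bot.read_camera('wrist'); cv2.imwrite('pics/w1.png',im[:,:,::-1])
np.savez('w1.npz',K=m['camera_matrix'],D=m['D'],T=m['camera_from_world']); print(m); go([.52,.2345,.33],3.6)
E
```

```text
{'camera_matrix': array([[298.13646922,   0.        , 323.37722851],
       [  0.        , 298.13646922, 200.14044194],
       [  0.        ,   0.        ,   1.        ]]), 'D': array([0.0075845, 0.       , 0.       , 0.       , 0.       ]), 'camera_from_world': array([[ 6.33240271e-02, -9.97992946e-01,  3.83679098e-04,
        -1.84813353e-01],
       [-9.42749177e-01, -5.96925890e-02,  3.28117029e-01,
         3.47845176e-01],
       [-3.27435578e-01, -2.11394048e-02, -9.44637003e-01,
         6.21325921e-01],
       [ 0.00000000e+00,  0.00000000e+00,  0.00000000e+00,
         1.00000000e+00]])}
t 1.4833 tcp [ 0.459  -0.1568  0.3299] z [-0.001 -0.001 -1.   ] head 3.5 slide [ 8.500e+01 -3.868e+02 -3.000e-01] roll -0.06631372891619947
```

View pics/w1.png

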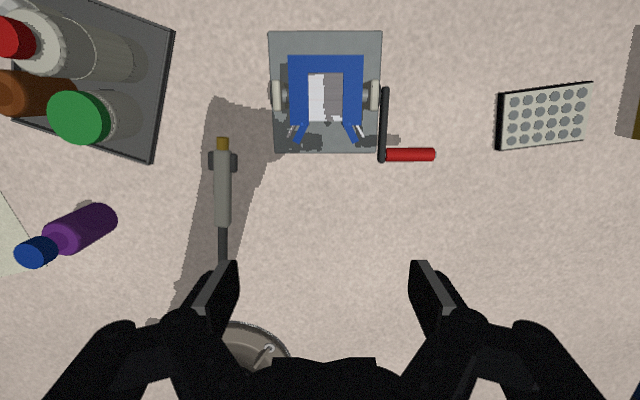

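The wrist view shows the whole mixer. The fork is at about (290–364, 55–140) with slot edges at columns 308 and 343. The red sleeve runs from (386,154) to (435,154), and the base corners are near (268,32), (382,32), (380,153) and (275,153).

```bash
python3 - <<'E'
from h import *
z=np.load('w1.npz');m=dict(camera_matrix=z['K'],D=z['D'],camera_from_world=z['T'])
im=cv2.imread('pics/w1.png')[:,:,::-1].copy()
b=mask(im,(100,120,50),(125,255,255),(280,45,375,150))
rows=range(78,116,6); L=[];Rr=[]
for v in rows:
    u=np.flatnonzero(b[v]); g=np.argmax(np.diff(u)); L.append((u[0],v,u[g],u[g+1],u[-1]))
L=np.array(L,float); mid=np.c_[(L[:,2]+L[:,3])/2,L[:,1]]; P=onz('wrist',mid,.145,m)
A=onz('wrist',np.c_[L[:,2]+.5,L[:,1]],.145,m);B=onz('wrist',np.c_[L[:,3]-.5,L[:,1]],.145,m)
print('slot width',np.linalg.norm(A-B,axis=1).round(4)); print('mid',P[:,:2].round(4).tolist())
k=np.polyfit(P[:,0],P[:,1],1); print('slot yaw',np.degrees(np.arctan(k[0])))
mx=[.5445,-.153];print('slot line y at x=.5445',np.polyval(k,.5445))
u=320;col=np.flatnonzero(b[:,u]);print('back bar',onz('wrist',[(u,col[0]-.5),(u,col[-1]+.5)],.145,m).round(4)) # inner edge at +22 of slot point
for c in blobs(mask(im,(0,150,60),(8,255,255),(380,140,440,170)))[:1]:
    r=onz('wrist',[cen(c)],.104,m)[0]; x,y,w,h=cv2.boundingRect(c); e=onz('wrist',[(x,y+h/2),(x+w,y+h/2)],.104,m)
    a=np.radians(3.6);M=np.array([[np.cos(a),-np.sin(a)],[np.sin(a),np.cos(a)]])
    print('red',r.round(4),np.linalg.norm(e[0]-e[1]).round(4),'mixer',(r[:2]-M@[-.07,-.102]).round(4))
g=[(268,32),(382,32),(380,153),(274,153)]; q=onz('wrist',g,.008,m)[:,:2]; print('base',q.round(4).tolist(),q.mean(0).round(4))
E
```

```text
slot width [0.0356 0.0359 0.0361 0.0363 0.0365 0.0368 0.037 ]
mid [[0.5609, -0.1512], [0.5552, -0.1516], [0.5495, -0.1519], [0.5437, -0.1523], [0.5378, -0.1527], [0.5318, -0.1531], [0.5258, -0.1535]]
slot yaw 3.7346044231196704
slot line y at x=.5445 -0.15226523810122572
back bar [[ 0.5821 -0.1448  0.145 ]
 [ 0.5666 -0.1458  0.145 ]]
red [ 0.4825 -0.2623  0.104 ] 0.0621 mixer [ 0.5459 -0.1561]
base [[0.6217, -0.0693], [0.6317, -0.226], [0.4654, -0.2444], [0.455, -0.0789]] [ 0.5435 -0.1547]
```

Call:
send_rows --pt "8 -36 0" --pt "16 -73 0" --pt "24 -110 0" --pt "32 -147 0" --pt "40 -184 0" --pt "48 -221 0" --pt "56 -258 0" --pt "64 -292 0" --roll '[0,0,0,0,0,0,0,0]' --claw '[1,1,1,1,1,1,1,1]'

```text
t: 2.15
eef_pos: [0.5055, 0.1401, 0.3301]
tool_rot: [0.0, 1.0, 0.03, 0.0]
contact_force: [0.3, -0.6, -1.0]
gripper_width: 0.998
grasp_force: 0.0
```

```bash
python3 - <<'E'
from h import *
tool();m=bot.camera_model('wrist'); im=bot.read_camera('wrist'); cv2.imwrite('pics/w2.png',im[:,:,::-1])
for c in blobs(mask(im,(100,120,40),(125,255,255),(0,0,640,400)),60)[:4]:
    print(cv2.boundingRect(c),cv2.contourArea(c),onz('wrist',[cen(c)],.132,m)[0].round(4))
go([.52,.2345,.3],3.6)
E
```

```text
(15, 89, 169, 71) 7877.0 [0.5469 0.3854 0.132 ]
(546, 121, 91, 79) 3300.5 [ 0.5479 -0.1626  0.132 ]
(225, 137, 36, 34) 897.5 [0.5223 0.2344 0.132 ]
(247, 277, 30, 32) 669.0 [0.3332 0.2135 0.132 ]
t 2.2 tcp [0.5053 0.1481 0.3303] z [ 0.001  0.005 -1.   ] head 3.9 slide [ 20.6 -85.1  30.7] roll 0.34556965684302554
```

Call:
send_rows --pt "10 -35 8" --pt "18 -70 16" --pt "21 -85 40" --pt "21 -85 75" --pt "21 -85 110" --pt "21 -85 130" --pt "21 -85 130" --pt "21 -85 130" --roll '[0,0,0,0,0,0,0,0]' --claw '[1,1,1,1,1,1,1,1]' --force 40

```text
t: 2.87
eef_pos: [0.5208, 0.2243, 0.1995]
tool_rot: [0.001, 1.0, 0.031, -0.001]
contact_force: [0.2, 0.1, 0.3]
gripper_width: 1.002
grasp_force: 0.0
```

```bash
python3 - <<'E'
from h import *
tool();m=bot.camera_model('wrist'); im=bot.read_camera('wrist'); cv2.imwrite('pics/w3.png',im[:,:,::-1])
for c in blobs(mask(im,(100,120,40),(125,255,255),(150,0,500,400)),60)[:4]:
    print(cv2.boundingRect(c),cv2.contourArea(c),onz('wrist',[cen(c)],.135,m)[0].round(4))
go([.521,.2345,.109],3.7)
E
```

```text
(150, 107, 58, 80) 3238.0 [0.5665 0.3281 0.135 ]
(284, 183, 50, 54) 2032.5 [0.5246 0.2353 0.135 ]
t 2.9167 tcp [0.5216 0.2253 0.201 ] z [ 0.001 -0.    -1.   ] head 3.5 slide [-0.1 -9.2 92. ] roll -0.17987394810269564
```

View pics/w3.png

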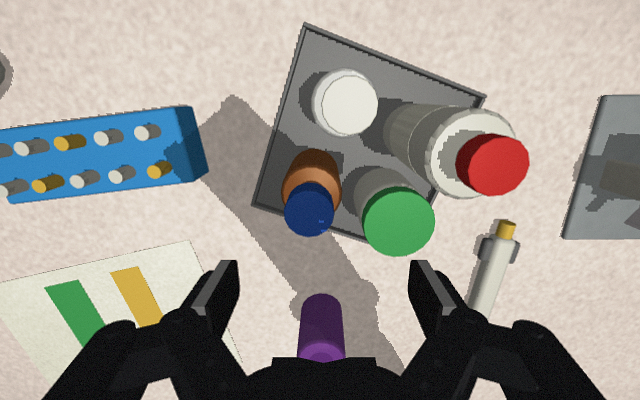

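The wrist view shows the amber bottle's blue cap at (309,210), with the green jar at (398,220) and the open fingers clear of both. The bottle needs about 9.5 mm more along -y of the tool, then 92 mm down.

Call:
send_rows --pt "1 -9.5 5" --pt "1 -9.5 20" --pt "1 -9.5 45" --pt "1 -9.5 70" --pt "1 -9.5 88" --pt "1 -9.5 92" --pt "1 -9.5 92" --pt "1 -9.5 92" --roll '[0,0,0,0,0,0,0,0]' --claw '[1,1,1,1,1,1,0.8,0.6]'

```text
t: 3.58
eef_pos: [0.5219, 0.237, 0.1098]
tool_rot: [-0.001, 0.999, 0.032, 0.001]
contact_force: [1.1, 0.5, 0.7]
gripper_width: 0.751
grasp_force: 0.0
```

Call:
send_rows --pt "0 0 0" --pt "0 0 0" --pt "0 0 0" --pt "0 0 0" --pt "0 0 0" --pt "0 0 0" --pt "0 0 0" --pt "0 0 0" --roll '[0,0,0,0,0,0,0,0]' --claw '[0.4,0.3,0.2,0.2,0.2,0.2,0.2,0.2]' --force 40

```text
t: 4.25
eef_pos: [0.5221, 0.2365, 0.11]
tool_rot: [-0.0, 0.999, 0.032, 0.002]
contact_force: [-1.2, -1.2, 7.2]
gripper_width: 0.43
grasp_force: 39.5
```

Call:
send_rows --pt "0 0 -5" --pt "0 0 -20" --pt "0 0 -50" --pt "0 0 -85" --pt "0 0 -120" --pt "0 0 -155" --pt "0 0 -185" --pt "0 0 -200" --roll '[0,0,0,0,0,0,0,0]' --claw '[0.2,0.2,0.2,0.2,0.2,0.2,0.2,0.2]'

```text
t: 4.92
eef_pos: [0.5216, 0.2369, 0.3129]
tool_rot: [-0.001, 0.999, 0.032, 0.003]
contact_force: [0.5, 0.4, -2.3]
gripper_width: 0.432
grasp_force: 40.6
```

```bash
python3 - <<'E'
from h import *
o,e,r=tool();m=bot.camera_model('side'); im=bot.read_camera('side'); cv2.imwrite('pics/s2.png',im[:,:,::-1])
print(o['gripper_width'],o['grasp_force'],o['contact_force'])
b=lambda d,z:np.r_[np.array([.5445,-.1526])+d*np.array([np.cos(np.radians(3.65)),np.sin(np.radians(3.65))]),z]
go(b(-.12,.30),3.65); go(b(-.12,.155),3.65)
# amber lower edge in side view
w=mask(im,(4,110,25),(22,255,220),(180,80,420,300))
for c in blobs(w,80)[:3]: print(cv2.boundingRect(c),cv2.contourArea(c))
p,_=cv2.projectPoints(np.array([np.r_[e[:2],e[2]-.104],np.r_[e[:2],e[2]-.104+.086]]),cv2.Rodrigues(m['camera_from_world'][:3,:3])[0],m['camera_from_world'][:3,3],m['camera_matrix'],m['D']);print('expect bottom/shoulder',p.reshape(-1,2).round(1))
E
```

```text
0.4321930359557449 40.6208610534668 [ 0.54387673  0.35879621 -2.28179308]
t 4.9667 tcp [0.5224 0.2374 0.3145] z [ 0.008  0.004 -1.   ] head 3.6 slide [-122.9  390.6   12.4] roll -0.003983894242452379
t 4.9667 tcp [0.5224 0.2374 0.3145] z [ 0.008  0.004 -1.   ] head 3.6 slide [-124.   391.1  157.4] roll -0.003983894242452379
(330, 80, 90, 51) 2485.0
(266, 203, 26, 41) 781.0
expect bottom/shoulder [[279.6 235. ]
 [276.7 207.7]]
```

Call:
send_rows --pt "-3 8 0" --pt "-9 28 0" --pt "-18 56 0" --pt "-27 86 0" --pt "-37 117 0" --pt "-47 148 0" --pt "-57 179 0" --pt "-67 210 0" --roll '[0,0,0,0,0,0,0,0]' --claw '[0.2,0.2,0.2,0.2,0.2,0.2,0.2,0.2]'

```text
t: 5.63
eef_pos: [0.4649, 0.0198, 0.3059]
tool_rot: [0.0, 1.0, 0.032, -0.002]
contact_force: [0.8, 0.3, -2.0]
gripper_width: 0.429
grasp_force: 40.6
```

Call:
send_rows --pt "-10 31 5" --pt "-20 62 15" --pt "-30 93 30" --pt "-40 122 50" --pt "-48 150 70" --pt "-54 168 85" --pt "-57 178 95" --pt "-57 180 100" --roll '[0,0,0,0,0,0,0,0]' --claw '[0.2,0.2,0.2,0.2,0.2,0.2,0.2,0.2]'

```text
t: 6.3
eef_pos: [0.4189, -0.1627, 0.2055]
tool_rot: [-0.001, 1.0, 0.03, -0.003]
contact_force: [-0.2, -0.5, -1.3]
gripper_width: 0.429
grasp_force: 40.6
```

Call:
send_rows --pt "0 0 5" --pt "0 0 15" --pt "0 0 28" --pt "0 0 38" --pt "0 0 42" --pt "0 0 42" --pt "0 0 42" --pt "0 0 42" --roll '[0,0,0,0,0,0,0,0]' --claw '[0.2,0.2,0.2,0.2,0.2,0.2,0.2,0.2]'

```text
t: 6.97
eef_pos: [0.4225, -0.161, 0.1668]
tool_rot: [0.0, 0.999, 0.032, 0.001]
contact_force: [1.0, -0.2, -1.6]
gripper_width: 0.432
grasp_force: 40.6
```

```bash
python3 - <<'E'
from h import *
o,e,r=tool();m=bot.camera_model('wrist'); im=bot.read_camera('wrist'); cv2.imwrite('pics/w4.png',im[:,:,::-1])
cv2.imwrite('pics/s4.png',bot.read_camera('side')[:,:,::-1])
print(o['gripper_width'],o['grasp_force'],o['contact_force'])
b=lambda d,z:np.r_[np.array([.5445,-.1526])+d*np.array([np.cos(np.radians(3.65)),np.sin(np.radians(3.65))]),z]
go(b(-.12,.155),3.65); go(b(0,.153),3.65)
s=cv2.imread('pics/s4.png')[125:245,270:430]
cv2.imwrite('pics/c4.png',np.hstack([cv2.resize(s,(533,400),interpolation=cv2.INTER_CUBIC),im[0:400:1,200:460,::-1]]))
E
```

```text
0.43240707328864114 40.56719720363617 [ 0.95527906 -0.19133813 -1.62640195]
t 7.0667 tcp [ 0.4224 -0.1611  0.1668] z [ 0.001 -0.    -1.   ] head 3.7 slide [ 2.4 -0.8 11.8] roll 0.0003520243945445145
t 7.0667 tcp [ 0.4224 -0.1611  0.1668] z [ 0.001 -0.    -1.   ] head 3.7 slide [122.4  -0.8  14. ] roll 0.0003520243945445145
```

View pics/c4.png

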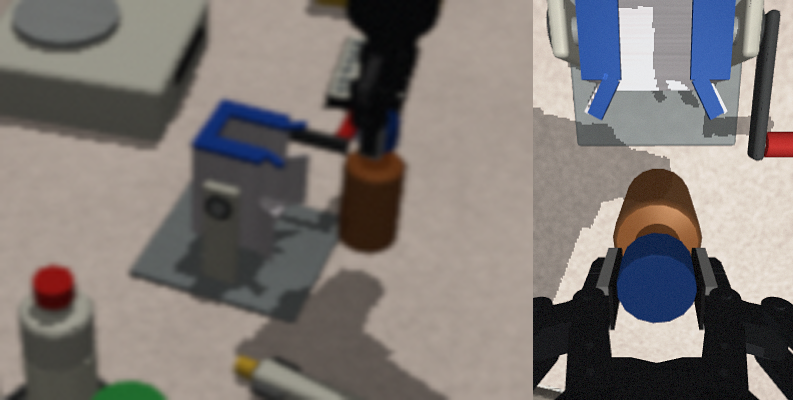

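The left crop shows the bottle hanging upright in front of the mixer. In the right crop the cap centre (column 657) lines up with the slot middle (about 656).

Call:
send_rows --pt "0 -0.5 4" --pt "0 -0.5 9" --pt "5 -0.5 12.5" --pt "14 -0.5 12.5" --pt "25 -0.5 12.5" --pt "36 -0.5 12.5" --pt "46 -0.5 12.5" --pt "54 -0.5 12.5" --roll '[0,0,0,0,0,0,0,0]' --claw '[0.2,0.2,0.2,0.2,0.2,0.2,0.2,0.2]'

```text
t: 7.73
eef_pos: [0.4778, -0.1568, 0.1538]
tool_rot: [-0.0, 0.999, 0.032, 0.001]
contact_force: [-0.6, 0.1, -1.9]
gripper_width: 0.431
grasp_force: 40.6
```

```bash
python3 - <<'E'
from h import *
b=lambda d,z:np.r_[np.array([.5445,-.1526])+d*np.array([np.cos(np.radians(3.65)),np.sin(np.radians(3.65))]),z]
go(b(0,.154),3.65)
E
```

```text
t 7.7333 tcp [ 0.4778 -0.1568  0.1538] z [ 0.001  0.    -1.   ] head 3.7 slide [66.8  0.1 -0.1] roll 0.038243077030386985
```

Call:
send_rows --pt "8 0 0" --pt "17 0 0" --pt "27 0 0" --pt "37 0 0" --pt "47 0 0" --pt "56 0 0" --pt "63 0 0" --pt "66 0 0" --roll '[0,0,0,0,0,0,0,0]' --claw '[0.2,0.2,0.2,0.2,0.2,0.2,0.2,0.2]'

```text
t: 8.4
eef_pos: [0.5429, -0.1527, 0.1537]
tool_rot: [-0.0, 0.999, 0.032, 0.0]
contact_force: [0.2, -0.9, -2.5]
gripper_width: 0.428
grasp_force: 40.6
```

Call:
send_rows --pt "0 0 0" --pt "0 0 1" --pt "0 0 2" --pt "0 0 3" --pt "0 0 3.5" --pt "0 0 3.5" --pt "0 0 3.5" --pt "0 0 3.5" --roll '[0,0,0,0,0,0,0,0]' --claw '[0.2,0.2,0.2,0.2,0.2,0.2,0.2,0.2]'

```text
t: 9.07
eef_pos: [0.5417, -0.1532, 0.1511]
tool_rot: [0.0, 0.999, 0.032, 0.0]
contact_force: [-1.7, 0.1, 5.9]
gripper_width: 0.431
grasp_force: 41.3
```

```bash
python3 - <<'E'
from h import *
o,e,r=tool();m=bot.camera_model('wrist'); im=bot.read_camera('wrist'); s=bot.read_camera('side')
b=lambda d,z:np.r_[np.array([.5445,-.1526])+d*np.array([np.cos(np.radians(3.65)),np.sin(np.radians(3.65))]),z]
go(b(0,.150),3.65); print(o['contact_force'])
cv2.imwrite('pics/c5.png',np.hstack([cv2.resize(s[125:245,270:430],(533,400),interpolation=cv2.INTER_CUBIC),im[0:400:1,200:460]])[:,:,::-1])
E
```

```text
t 9.1667 tcp [ 0.5417 -0.1532  0.1511] z [ 0.001 -0.    -1.   ] head 3.6 slide [ 2.8 -0.5  1.1] roll -0.02235463087440337
[-1.69570614  0.08162823  5.89013754]
```

View pics/c5.png

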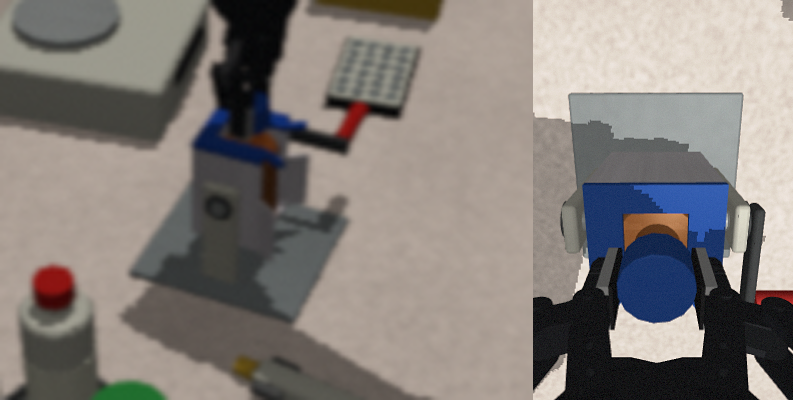

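The bottle is in the cradle with its neck in the fork, and the upward force shows floor contact, so I release it.

Call:
send_rows --pt "0 0 0" --pt "0 0 0" --pt "0 0 0" --pt "0 0 0" --pt "0 0 0" --pt "0 0 0" --pt "0 0 -10" --pt "0 0 -25" --roll '[0,0,0,0,0,0,0,0]' --claw '[0.5,0.6,0.8,1,1,1,1,1]'

```text
t: 9.83
eef_pos: [0.5406, -0.1528, 0.1746]
tool_rot: [-0.0, 0.999, 0.032, -0.001]
contact_force: [0.3, 0.0, -0.5]
gripper_width: 1.001
grasp_force: 0.0
```

Call:
send_rows --pt "0 0 -20" --pt "0 0 -50" --pt "0 0 -80" --pt "-10 5 -100" --pt "-30 15 -105" --pt "-50 30 -105" --pt "-60 45 -105" --pt "-65 50 -105" --roll '[5,12,19,26,33,40,47,54]' --claw '[1,1,1,1,1,1,1,1]'

```text
t: 10.5
eef_pos: [0.4782, -0.2097, 0.2814]
tool_rot: [0.0, 0.903, -0.43, 0.001]
contact_force: [0.0, -0.3, 0.1]
gripper_width: 0.999
grasp_force: 0.0
```

```bash
python3 - <<'E'
from h import *
o,e,r=tool(); print(np.round(o['q'],2))
im=bot.read_camera('top'); cv2.imwrite('pics/t6.png',im[:,:,::-1])
a=np.radians(3.65);M=np.array([[np.cos(a),-np.sin(a)],[np.sin(a),np.cos(a)]]);p=np.array([.5445,-.1526])+M@[-.07,-.105]
print(p); go(np.r_[p,.2],93.65)
E
```

```text
[ 0.34  0.18 -0.06  1.86  0.01  1.11 -2.18]
[ 0.48132644 -0.26184331]
t 10.55 tcp [ 0.4779 -0.2099  0.2813] z [ 0.    -0.001 -1.   ] head -51.3 slide [42.5 29.7 81.4] roll 35.008868738681116
```

Call:
send_rows --pt "8 6 0" --pt "16 12 0" --pt "26 18 5" --pt "34 24 15" --pt "42 29 30" --pt "43 30 50" --pt "43 30 70" --pt "43 30 81" --roll '[6,13,20,27,33,35,35,35]' --claw '[1,1,1,1,1,1,1,1]'

```text
t: 11.22
eef_pos: [0.4839, -0.2584, 0.1976]
tool_rot: [0.0, 0.736, -0.677, -0.001]
contact_force: [-0.8, 0.3, 0.1]
gripper_width: 0.999
grasp_force: 0.0
```

```bash
python3 - <<'E'
from h import *
o,e,r=tool(); print(np.round(o['q'],2))
m=bot.camera_model('wrist');im=bot.read_camera('wrist'); cv2.imwrite('pics/w7.png',im[:,:,::-1])
for c in blobs(mask(im,(0,150,60),(8,255,255),(150,0,500,400)))[:2]:
    print(cen(c),cv2.boundingRect(c),onz('wrist',[cen(c)],.106,m)[0].round(4))
a=np.radians(3.65);M=np.array([[np.cos(a),-np.sin(a)],[np.sin(a),np.cos(a)]]);p=np.array([.5445,-.1526])+M@[-.07,-.105]
go(np.r_[p,.081],93.65)
E
```

```text
[ 0.34  0.31  0.04  1.9  -0.02  0.94 -2.67]
[325.25652842 197.96671787] (315, 163, 22, 71) [ 0.4821 -0.2635  0.106 ]
t 11.2667 tcp [ 0.483  -0.2579  0.1961] z [-0.004  0.002 -1.   ] head -85.2 slide [  4.1   1.6 115.1] roll 1.182006304893207
```

View pics/w7.png

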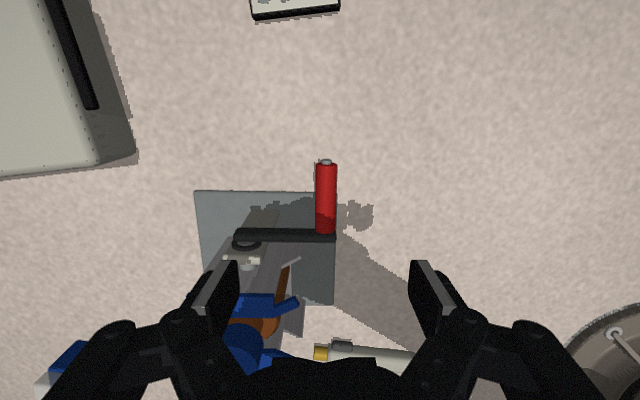

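The wrist view shows the red handle centred between the fingers at (325,198), with the cranked arm and posts clear of them.

Call:
send_rows --pt "4 1.3 5" --pt "6 1.3 25" --pt "6 1.3 50" --pt "6 1.3 75" --pt "6 1.3 97" --pt "6 1.3 110" --pt "6 1.3 115" --pt "6 1.3 115" --roll '[1,1,1,1,1,1,1,1]' --claw '[1,1,1,1,1,1,1,0.7]'

```text
t: 11.93
eef_pos: [0.4836, -0.2654, 0.084]
tool_rot: [0.0, 0.729, -0.684, -0.0]
contact_force: [0.2, 0.7, 0.1]
gripper_width: 0.885
grasp_force: 0.0
```

Call:
send_rows --pt "0 0 0" --pt "0 0 0" --pt "0 0 0" --pt "0 0 0" --pt "0 0 0" --pt "0 0 0" --pt "0 0 0" --pt "0 0 0" --roll '[0,0,0,0,0,0,0,0]' --claw '[0.5,0.3,0.15,0.05,0,0,0,0]' --force 40

```text
t: 12.6
eef_pos: [0.4827, -0.2656, 0.0849]
tool_rot: [0.0, 0.729, -0.684, -0.0]
contact_force: [-4.0, 0.7, 6.4]
gripper_width: 0.197
grasp_force: 38.9
```

```bash
python3 - <<'E'
from h import *
o,e,r=tool(); print(o['t'],o['gripper_width'],o['grasp_force'],o['contact_force'],e, r.as_matrix().round(3).tolist())
a=np.radians(3.65);ax=np.array([np.cos(a),np.sin(a),0])
for th in np.radians(np.arange(0,181,15)):
    d=.07*((1-np.cos(th))*ax+np.sin(th)*np.array([0,0,1])); print(int(np.degrees(th)+.1),(r.inv().apply(d)*1000).round(1))
E
```

```text
12.6 0.19650770576670823 38.89942288398743 [-3.99508482  0.70707561  6.35234193] [ 0.48270372 -0.26564534  0.08491184] [[0.063, -0.998, -0.001], [-0.998, -0.063, -0.0], [0.0, 0.001, -1.0]]
0 [0. 0. 0.]
15 [  0.   -2.4 -18.1]
30 [  0.   -9.3 -35. ]
45 [ -0.  -20.5 -49.5]
60 [ -0.  -34.9 -60.7]
75 [ -0.  -51.8 -67.7]
90 [ -0.  -69.9 -70.1]
105 [ -0.  -88.1 -67.7]
120 [  -0.  -104.9  -60.7]
135 [  -0.  -119.4  -49.6]
150 [  -0.  -130.6  -35.1]
165 [  -0.  -137.6  -18.3]
180 [-0.0e+00 -1.4e+02 -1.0e-01]
```

Call:
send_rows --pt "0 -0.3 -6" --pt "0 -1.1 -12.2" --pt "0 -2.9 -20" --pt "0 -5.5 -27.2" --pt "0 -9.3 -35" --pt "0 -14.5 -42.5" --pt "0 -20.5 -49.5" --pt "0 -27.5 -55.5" --roll '[0,0,0,0,0,0,0,0]' --claw '[0,0,0,0,0,0,0,0]'

```text
t: 13.27
eef_pos: [0.5103, -0.2638, 0.1408]
tool_rot: [0.001, 0.729, -0.684, -0.001]
contact_force: [-4.6, -0.9, -1.4]
gripper_width: 0.191
grasp_force: 39.7
```

```bash
python3 - <<'E'
from h import *
o,e,r=tool(); print(o['t'],o['gripper_width'],o['grasp_force'],np.round(o['contact_force'],1),np.round(o['q'],2))
C=np.array([.4827,-.2656,.0849])+.07*np.array([np.cos(np.radians(3.65)),np.sin(np.radians(3.65)),0]); d=e-C
print('dist',np.hypot(np.hypot(d[0],d[1]),d[2]),'ang',np.degrees(np.arctan2(d[2],-d[0])))
E
```

```text
13.2667 0.19126530645318268 39.6913343667984 [-4.6 -0.9 -1.4] [ 0.34  0.42  0.04  1.89 -0.02  0.84 -2.69]
dist 0.07015540327880389 ang 52.92160872409994
```

Call:
send_rows --pt "0 -7.4 -5.2" --pt "0 -15.7 -9.2" --pt "0 -24.3 -12.1" --pt "0 -33.4 -13.9" --pt "0 -42.5 -14.5" --pt "0 -51.6 -13.9" --pt "0 -60.6 -12.1" --pt "0 -69.3 -9.2" --roll '[0,0,0,0,0,0,0,0]' --claw '[0,0,0,0,0,0,0,0]'

```text
t: 13.93
eef_pos: [0.5814, -0.259, 0.1489]
tool_rot: [-0.0, 0.729, -0.684, 0.0]
contact_force: [-3.9, -0.9, 0.8]
gripper_width: 0.191
grasp_force: 39.8
```

Call:
send_rows --pt "0 -9.3 4.7" --pt "0 -18.2 11.1" --pt "0 -26 18.8" --pt "0 -32.6 27.6" --pt "0 -37.6 37.3" --pt "0 -40.8 46.6" --pt "0 -42.6 55.6" --pt "0 -43.2 64" --roll '[0,0,0,0,0,0,0,0]' --claw '[0,0,0,0,0,0,0,0]'

```text
t: 14.6
eef_pos: [0.6226, -0.2563, 0.0837]
tool_rot: [0.001, 0.729, -0.684, -0.001]
contact_force: [-17.0, 4.6, 57.6]
gripper_width: 0.196
grasp_force: 46.9
```

```bash
python3 - <<'E'
from h import *
o,e,r=tool(); print(o['t'],o['gripper_width'],o['grasp_force'],np.round(o['contact_force'],1),np.round(o['q'],2))
C=np.array([.4827,-.2656,.0849])+.07*np.array([np.cos(np.radians(3.65)),np.sin(np.radians(3.65)),0]); d=e-C
print('dist',np.linalg.norm(d),'ang',np.degrees(np.arctan2(d[2],-d[0])),e)
t=bot.read_camera('top');s=bot.read_camera('side')
cv2.imwrite('pics/c8.png',np.hstack([cv2.resize(t[170:260,330:430],(400,360)),cv2.resize(s[135:225,300:400],(400,360))])[:,:,::-1])
E
```

```text
14.6 0.19577038456269263 46.868417859077454 [-17.    4.6  57.6] [ 0.27  0.63  0.04  1.67 -0.03  0.84 -2.76]
dist 0.07025827180589862 ang -179.01893749724647 [ 0.62263898 -0.25630208  0.0836999 ]
```

View pics/c8.png

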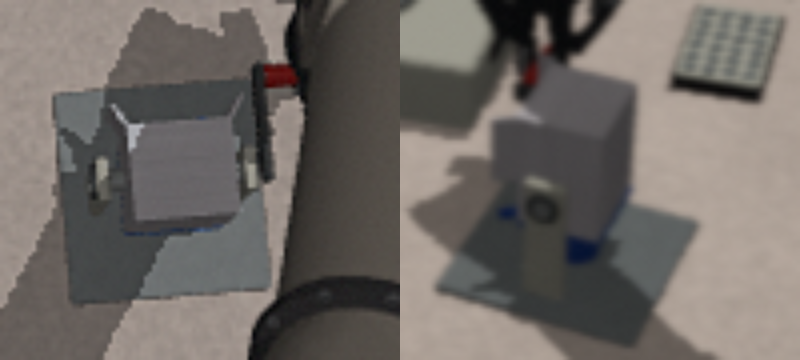

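The pictures show the cradle fully inverted against its stop, with the floor on top and the blue cap hanging at the bottom. I ease off the 57 N and hold.

Call:
send_rows --pt "0 0.5 -1" --pt "0 0.5 -1.5" --pt "0 0.5 -1.5" --pt "0 0.5 -1.5" --pt "0 0.5 -1.5" --pt "0 0.5 -1.5" --pt "0 0.5 -1.5" --pt "0 0.5 -1.5" --roll '[0,0,0,0,0,0,0,0]' --claw '[0,0,0,0,0,0,0,0]'

```text
t: 15.37
eef_pos: [0.6224, -0.2564, 0.0862]
tool_rot: [0.0, 0.729, -0.684, -0.0]
contact_force: [-3.4, -2.0, -3.0]
gripper_width: 0.196
grasp_force: 40.1
```

Call:
send_rows --pt "0 0 0" --pt "0 0 0" --pt "0 0 0" --pt "0 0 0" --pt "0 0 0" --pt "0 0 0" --pt "0 0 0" --pt "0 0 0" --roll '[0,0,0,0,0,0,0,0]' --claw '[0,0,0,0,0,0,0,0]'

```text
t: 16.03
eef_pos: [0.6224, -0.2564, 0.0863]
tool_rot: [0.0, 0.729, -0.684, -0.0]
contact_force: [-5.4, -0.4, -2.7]
gripper_width: 0.194
grasp_force: 40.1
```

Call:
send_rows --pt "0 0 0" --pt "0 0 0" --pt "0 0 0" --pt "0 0 0" --pt "0 0 0" --pt "0 0 0" --pt "0 0 0" --pt "0 0 0" --roll '[0,0,0,0,0,0,0,0]' --claw '[0,0,0,0,0,0,0,0]'

```text
t: 16.7
eef_pos: [0.6225, -0.2563, 0.0863]
tool_rot: [0.0, 0.729, -0.684, -0.0]
contact_force: [-5.5, 0.7, -4.0]
gripper_width: 0.195
grasp_force: 40.1
```

Call:
send_rows --pt "0 0 0" --pt "0 0 0" --pt "0 0 0" --pt "0 0 0" --pt "0 0 0" --pt "0 0 0" --pt "0 0 0" --pt "0 0 0" --roll '[0,0,0,0,0,0,0,0]' --claw '[0,0,0,0,0,0,0,0]'

```text
t: 17.37
eef_pos: [0.6225, -0.2564, 0.0863]
tool_rot: [0.0, 0.729, -0.684, -0.0]
contact_force: [-4.3, -0.7, -2.8]
gripper_width: 0.194
grasp_force: 40.1
```

Call:
send_rows --pt "0 0 -4.8" --pt "0 0.6 -10.9" --pt "0 2.2 -18" --pt "0 5.3 -26.6" --pt "0 9.5 -34.8" --pt "0 14.7 -42.3" --pt "0 20.9 -49.1" --pt "0 27.9 -55" --roll '[0,0,0,0,0,0,0,0]' --claw '[0,0,0,0,0,0,0,0]'

```text
t: 18.03
eef_pos: [0.5937, -0.2582, 0.1413]
tool_rot: [0.0, 0.729, -0.684, -0.001]
contact_force: [-4.9, -1.7, -11.8]
gripper_width: 0.194
grasp_force: 39.4
```

Call:
send_rows --pt "0 7.7 -4.9" --pt "0 15.9 -8.8" --pt "0 24.7 -11.6" --pt "0 33.7 -13.3" --pt "0 42.8 -13.7" --pt "0 51.9 -12.9" --pt "0 60.9 -11" --pt "0 69.5 -7.9" --roll '[0,0,0,0,0,0,0,0]' --claw '[0,0,0,0,0,0,0,0]'

```text
t: 18.7
eef_pos: [0.5281, -0.2626, 0.1504]
tool_rot: [-0.002, 0.73, -0.684, 0.003]
contact_force: [8.9, -3.1, -15.1]
gripper_width: 0.198
grasp_force: 40.0
```

Call:
send_rows --pt "0 8.2 4.2" --pt "0 17.1 10.6" --pt "0 24.9 18.3" --pt "0 31.5 27.1" --pt "0 36.5 36.8" --pt "0 39.7 46.1" --pt "0 41.5 55.1" --pt "0 42.1 62.5" --roll '[0,0,0,0,0,0,0,0]' --claw '[0,0,0,0,0,0,0,0]'

```text
t: 19.37
eef_pos: [0.4828, -0.2657, 0.0863]
tool_rot: [0.0, 0.729, -0.684, -0.0]
contact_force: [-2.7, -0.2, 3.2]
gripper_width: 0.197
grasp_force: 41.9
```

Call:
send_rows --pt "0 0 0" --pt "0 0 0" --pt "0 0 0" --pt "0 0 0" --pt "0 0 0" --pt "0 0 0" --pt "0 0 0" --pt "0 0 0" --roll '[0,0,0,0,0,0,0,0]' --claw '[0,0,0,0,0,0,0,0]'

```text
t: 20.03
eef_pos: [0.4828, -0.2657, 0.0867]
tool_rot: [0.0, 0.729, -0.684, -0.0]
contact_force: [-4.7, -3.4, -2.1]
gripper_width: 0.189
grasp_force: 41.4
```

Call:
send_rows --pt "0 0 1" --pt "0 0 2" --pt "0 0 2.2" --pt "0 0 2.2" --pt "0 0 2.2" --pt "0 0 2.2" --pt "0 0 2.2" --pt "0 0 2.2" --roll '[0,0,0,0,0,0,0,0]' --claw '[0,0,0,0,0,0.1,0.3,0.5]'

```text
t: 20.7
eef_pos: [0.4852, -0.2649, 0.0854]
tool_rot: [-0.001, 0.73, -0.684, 0.001]
contact_force: [0.5, -0.1, -0.2]
gripper_width: 0.43
grasp_force: 0.0
```

Call:
send_rows --pt "0 0 0" --pt "0 0 0" --pt "0 0 0" --pt "0 0 -10" --pt "0 0 -30" --pt "0 0 -60" --pt "0 0 -90" --pt "0 0 -120" --roll '[0,0,0,0,0,0,0,0]' --claw '[0.7,0.9,0.9,0.9,0.9,0.9,0.9,0.9]'

```text
t: 21.37
eef_pos: [0.4834, -0.2652, 0.2066]
tool_rot: [-0.0, 0.729, -0.684, 0.0]
contact_force: [1.1, -0.1, -0.8]
gripper_width: 0.898
grasp_force: 0.0
```

Call:
send_rows --pt "10 0 -15" --pt "30 0 -30" --pt "60 0 -45" --pt "95 0 -50" --pt "130 0 -50" --pt "160 0 -50" --pt "170 0 -50" --pt "170 0 -50" --roll '[0,0,0,0,0,0,0,0]' --claw '[1,1,1,1,1,1,1,1]'

```text
t: 22.03
eef_pos: [0.493, -0.4382, 0.2549]
tool_rot: [0.001, 0.728, -0.686, 0.0]
contact_force: [1.3, 0.3, 0.7]
gripper_width: 1.001
grasp_force: 0.0
```

```bash
python3 - <<'E'
from h import *
t=bot.read_camera('top');s=bot.read_camera('side')
B=[(100,120,50),(125,255,255)]
for c in blobs(mask(t,(0,150,60),(8,255,255),(395,222,430,250)))[:1]: print('red',cen(c))
cv2.imwrite('pics/c9.png',np.hstack([cv2.resize(t[170:260,330:430],(400,360)),cv2.resize(s[135:225,300:400],(400,360))])[:,:,::-1])
E
```

```text
red [409.73758865 233.60992908]
```

View pics/c9.png

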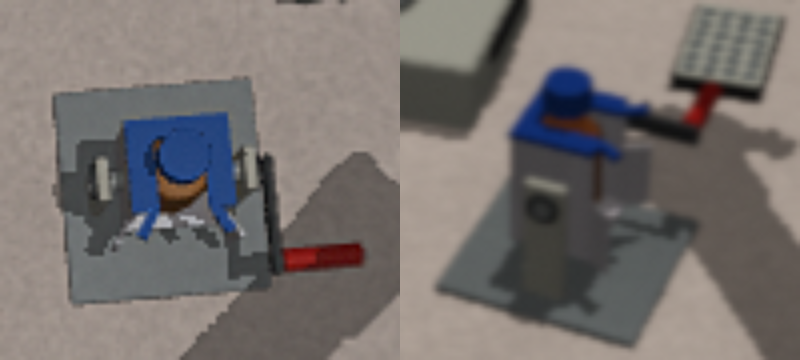

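The crank is back at its starting pixel, (409.7,233.6) against (410.2,233.7), and the bottle looks upright in the fork. I check its position from the cap-top centre in both views: crop (185,153) top and (168,78) side.

```bash
python3 - <<'E'
from h import *
a=[(185/4+330,153/4+170)];b=[(168/4+300,78/4+135)]
p,g=tri('top',a,'side',b); print(p.round(4),g.round(4),'expect z .177')
q=onz('top',a,.177)[0]; an=np.radians(3.65);M=np.array([[np.cos(an),-np.sin(an)],[np.sin(an),np.cos(an)]])
print('in seat frame mm',((M.T@(q[:2]-[.5445,-.1526]))*1000).round(1))
E
```

```text
[ 0.549  -0.1535  0.1788] 0.0022 expect z .177
in seat frame mm [ 5.7 -1.1]
```

The cap top is at z 0.179, against 0.177 expected. It is +6 mm front to back and −1 mm sideways from the seat, so the bottle stands in place. Handing in.

```bash
python3 -c "
from station import bot
print(bot.hand_in())"
```

```text
the job is handed in; nothing more can be done
None
```

I put the amber bottle in the cradle and let go, held it upside down for about 2.8 s, and cranked it back upright, about 6 mm front to back and 1 mm sideways from its seat; I handed the job in at about 22 s, and no verdict came back.

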